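# Clamp a glue-up in the ratchet bench press

### The arm

A 6-joint arm with a two-finger parallel gripper is mounted at the origin on the work surface; the furniture and walls round the work are solid. World frame = base frame: x ahead of the robot, y to its left, z up, the work surface at z = 0. Lengths are in m, angles in rad, forces in N, time in s.
With the tool pointing down it reaches from about 0.3 to 0.775 m from the base axis. Payload 14.6 kg.
Tool frame: the origin (TCP) lies midway between the tips of the shut fingers; the grasp point (between the pads) lies 19 mm behind it (ctrl.pinch_z is the distance from the TCP to the grasp point, in m); z points along the fingers, y is the line along which they close (so a half turn about z gives the same grasp; the last joint's range is limited). The gripper opens to 94 mm and grips with 3 to 60 N. Pads are 16 mm wide; open, the fingers measure 119 mm over their backs; the gripper's body (75 mm by 177 mm) begins 78 mm behind the grasp point.
Start: joints at [-1.361, 0.3, 1.521, -0, 1.321, -0.067], TCP at [0.15, -0.529, 0.205] pointing down, gripper open.
Joint ranges: [-3.03, 3.03], [-0.79, 2.21], [0.23, 2.52], [-1.04, 4.18], [0, 3.07], [-2.55, 2.55]. Speed limits (rad/s): [2.22, 2.22, 2.57, 3.14, 3.14, 3.14].

### API

Orientations are given as [roll, pitch, yaw] about the fixed x, y, z axes, in that order (R = Rz(yaw) Ry(pitch) Rx(roll)).
In Python, from station import ctrl gives the robot as it stands.
- The arm moves only by the tool jog_arm, never from a script. Its argument "motion" is a list of rows, each a list of 7 numbers: the shift along the tool's x, y, z in m, then the turn, a rotation vector about the tool's x, y, z in rad, then the opening, from -1 (shut) to 1 (fully open). In form: [[tx, ty, tz, rx, ry, rz, gripper], ...]. A call has 1 to 5 rows; each row shifts and turns the commanded pose from where the row before left it, along the tool's axes as they then stand; what a row does not reach is not made up. A row lasts 1/10 s, in which the tool goes at most 50 mm and 8.59 degrees, less where a joint would pass 70% of its speed; a pose out of reach is approached as far as the arm can. A call is refused whole if a number of a shift passes 0.05 or a number of a turn 0.15, either way. A call with a gripper value outside its range is refused whole. The fingers move at their own pace and stop on an object; "squeeze" is the grip in N (left out, the last holds). Time passes only in rows, so rows that do not move let the fingers close. It gives the time, the measured TCP pose, the force, the opening and the grip force at its end, in the units of the state.
- ctrl.get_obs(): the state, without advancing time (a new reading comes with each control period).
- ctrl.camera(name): name is "scene" or "top" or "wrist"; returns the picture (384x512x3 uint8, red, green, blue); there is no depth.
- ctrl.camera_model(name): a dict with "intrinsics" (3x3 intrinsics, pixels), "k1" (the pictures are not rectified: a ray, as slopes to the right and down, at radius r is drawn at 1 + k1 r^2 times it, then the intrinsics apply), "rvec" (rotation vector, rad) and "tvec" (3), from world to camera coordinates, as OpenCV has them. Camera axes: x right, y down, z forward; pixel columns grow to the right and rows downward; lengths in m; the calibration is good to about 2 mm. A picture is of the moment at which its call begins: read the wrist's pose just before it. camera_model takes no time and is no camera call; for the wrist camera it gives the pose at the moment of the call.
- ctrl.hand_in(): hands the job in; it is judged then, once.
The state is a dict: "time_s": time; "qpos": joint angles; "joint_vel": joint speeds; "tau": joint torques, N m; "ee_pos": TCP position; "eef_rot": TCP orientation; "force": force on the tool from outside, world axes, zero at the start; "moment": the same for the moment, N m; "grip_width": finger opening in m; "grip_force": force on a finger pad.
Only numpy, scipy, OpenCV 4.12 (cv2) and the standard library are available. Lean on these libraries where they do the work, as an engineer would, in place of code of your own. Each camera call takes 0.05 s, during which the arm holds its last target. There are 200 camera calls.

### The job

Two freshly glued wooden blocks lie stacked in the small green bench press: wind its platen down on them with the ratchet lever and leave them firmly clamped, the lever let go. Somebody left the ratchet set one way or the other and the marks have worn off, so try the lever both ways: it must bite when swung clockwise (seen from above) and run loose on the way back; if it is the wrong way round, turn the red knob on the ratchet over to its other click. Keep stroking until the lever pulls clearly harder than it did while the platen was still coming down in the air and stops giving way, and leave the other things on the bench alone.

Things in the scene. Friction and masses are not known exactly. Their poses are not given: they have to be found in the camera images.
- press: Green bench screw press, fixed to the bench: base 150 x 200 x 20 mm, two steel columns 20 mm thick at y = +-76 mm, green crosshead 44 x 196 mm from 120 to 150 mm height (column nuts to 165), screw upright through its middle. Origin: middle of the base's underside, on the screw's axis; x points away from the lever's mid position, z up.
- screw_axis (a point): On the upright axis of screw, ratchet wheel and lever, 168 mm above the bench, mid height of the lever bar. Wheel of 12 teeth between two steel cheek plates of 33 mm radius, top at 179 mm; the screw's end shows up to 210 mm. One wheel turn clockwise seen from above lowers the platen 20 mm, anticlockwise raises it; it stays where left. Only the lever turns it.
- lever (a joint): Angle of the ratchet lever about the upright axis, rad: 0 along the press's -x, positive anticlockwise from above, stops at -1.05 and +1.05. Force at the grip: loose 1 to 1.5 N, driving in the air 4 to 5 N, bearing on the blocks 6 N at 60 N of clamping, 8 N at 150 N. Up to 0.55 rad (one tooth) before it bites. Let go after a harder pull, screw and lever spring back up to 0.3 rad; 150 to 200 N stays.
- lever_grip (a point): Middle of the upright black grip at the lever's end, 150 mm from the screw's axis: round, 24 mm thick, from 178 to 232 mm above the bench, this point at 204 mm; it may be pinched from above at any yaw and turns in the hand without harm. The lever bar (18 mm wide, 10 mm thick) runs from it to the axis at 168 mm height.
- selector (a point): Middle of the red fluted reversing knob on the ratchet, 45 mm from the screw's axis towards the grip: round, 33 mm across, upright axis, from 181 to 202 mm height, this point at 192. Turns 0.64 rad between two stops, snapping over the middle (0.06 N m to start, past half way it springs on by itself); hard against a stop. Neither marks nor looks tell which stop is which.
- platen_face (a point): Middle of the underside of the dark steel platen, 80 x 80 x 12 mm, that the screw lowers. At the start it is 2 to 5 mm above the upper block.
- board_low: Lower wooden block of the glue-up, 58 x 60 x 24 mm, lying on the press's steel bed, which is 24 mm above the bench. Origin: middle of its underside.
- board_top: Upper wooden block, the same size, lying flush on the lower one, its top 72 mm above the bench. Origin: middle of its underside.
- offcut: Small wooden offcut, 36 x 55 x 36 mm, loose. Origin: middle of its underside. A bystander.
- sander: Wooden sanding block, 64 x 112 x 32 mm, loose. Origin: middle of its underside. A bystander.

How it is judged:
On the way:
1. the platen has come down on the upper block (contact force between ram and board_top above 5 N), for 0.2 s.
At the end, for the whole second after the job is handed in: The platen presses on the upper block with more than 60 N by itself, both blocks still flat, one over the other within 6 mm and within 12 mm of the platen's middle, the blocks at rest and the lever let go (contact force between ram and board_top above 60 N and horizontal distance between board_low and platen_face below 0.012 m and horizontal distance between board_top and board_low below 0.006 m and angle between board_top's own z axis and vertical below 0.05 rad and linear speed of board_top below 0.01 m/s); the robot touches nothing.
It fails at once if the offcut or the sanding block pushed more than 30 mm from its place (distance of any of offcut, sander from where it was at the start of the episode above 0.03 m).
It also fails if it takes over 72 s, if anything falls off the work surface, if the arm or the gripper's body presses on something with over 40 N, if the wrist force passes 120 N, or if a joint passes its speed limit or range.

## Working session

There is one attempt and no reset: what is moved stays moved. The work goes in short steps, Python scripts to look and compute and a tool call to move; the robot and the scene stay as the last step left them, time stands still between calls to the robot, and variables do not carry over. Pictures are saved under pics/ and viewed, at most 10 in all, crops included, and the job is handed in when it is done.

Besides the shell and the picture viewer there is one more tool, called after "Call:" by a JSON object that holds its "method" and its "body". jog_arm: Moves the arm, as the interface text tells. Its arguments: {"type":"object","properties":{"motion":{"type":"array"},"squeeze":{"type":"number"}},"required":["motion"]}

```bash
mkdir -p pics
cat > h.py <<'E'
import numpy as np,cv2
from station import ctrl
def ray(m,u,v):
    K=np.array(m["intrinsics"]);R=cv2.Rodrigues(np.array(m["rvec"],float))[0];t=np.array(m["tvec"],float)
    d=np.array([(u-K[0,2])/K[0,0],(v-K[1,2])/K[1,1]]);s=d.copy()
    for _ in range(20): s=d/(1+m["k1"]*(s@s))
    return -R.T@t, R.T@np.array([s[0],s[1],1])
def onz(m,u,v,z):
    o,d=ray(m,u,v); return o+d*(z-o[2])/d[2]
E
python3 - <<'E'
from h import *
a=ctrl.camera("top");b=ctrl.camera("scene")
for n,i in(("top",a),("scene",b)): cv2.imwrite(f"pics/{n}0.png",i[:,:,::-1])
m=ctrl.camera_model("top");print(m)
hsv=cv2.cvtColor(a,cv2.COLOR_RGB2HSV)
for n,lo,hi in(("red",(0,130,60),(8,255,255)),("red2",(172,130,60),(180,255,255)),("green",(45,80,30),(90,255,255))):
    k=cv2.inRange(hsv,lo,hi);c,l,s,ce=cv2.connectedComponentsWithStats(k)
    for i in range(1,c):
        if s[i,4]>30: print(n,s[i],ce[i],onz(m,*ce[i],0.202 if n[0]=='r' else .15))
o=ctrl.get_obs();print(o)
E
```

```text
{'intrinsics': array([[479.75734335,   0.        , 261.69659954],
       [  0.        , 479.75734335, 184.44686987],
       [  0.        ,   0.        ,   1.        ]]), 'k1': -0.1172758658278061, 'rvec': array([ 2.12425316, -2.15272   ,  0.12228134]), 'tvec': array([0.0338716 , 0.53022608, 1.36873415])}
red [ 59 142  13  21 186] [ 64.77419355 152.81182796] [0.60163116 0.55231645 0.202     ]
red [172 175  10  10  77] [176.35064935 179.55844156] [0.52387642 0.24547033 0.202     ]
red [255 192   9  16  79] [259.17721519 198.51898734] [0.47119254 0.02987174 0.202     ]
red [433 193  11  23  56] [439.80357143 202.42857143] [ 0.45370565 -0.43774207  0.202     ]
red [419 195   7  15  66] [421.62121212 201.34848485] [ 0.45734292 -0.38982446  0.202     ]
red [ 45 204  38  37 394] [ 64.86548223 223.54568528] [0.41137786 0.5433267  0.202     ]
red [405 209  12  19 117] [410.37606838 218.73504274] [ 0.41298022 -0.35801489  0.202     ]
red [168 238  24  52 259] [179.52509653 263.65250965] [0.30668694 0.23513566 0.202     ]
green [171 148  46  49 910] [197.08571429 170.3956044 ] [0.55611344 0.199
[... 192 characters left out ...]
      ]
{'time_s': 0.1, 'qpos': array([-1.36061090e+00,  3.00402387e-01,  1.52152364e+00, -2.41795426e-05,
        1.32063551e+00, -6.66027304e-02]), 'joint_vel': array([-9.03833120e-04, -3.05185294e-05, -2.38441201e-03, -1.31847667e-03,
        9.07890096e-04,  4.71360288e-04]), 'tau': array([ 1.88361249e-03, -5.32642615e+01, -3.53279936e+01,  7.09860865e-02,
        2.34930374e-02, -5.85734460e-05]), 'ee_pos': array([ 0.15024053, -0.52885237,  0.2049483 ]), 'eef_rot': array([-3.14062436e+00, -4.11135600e-05,  2.76794130e-01]), 'force': array([-0.62165715, -0.0493084 ,  0.51800211]), 'moment': array([0.01876559, 0.01407984, 0.06547208]), 'grip_force': 0.0, 'grip_width': 0.09398787501929373}
```

View pics/top0.png

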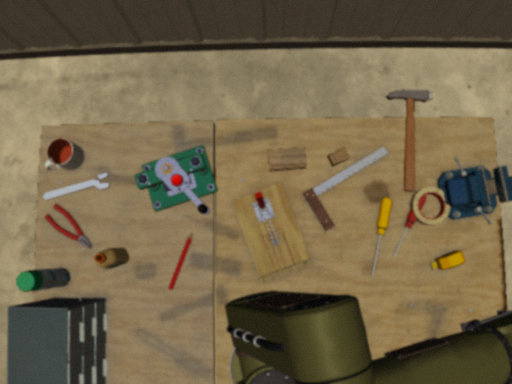

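View pics/scene0.png

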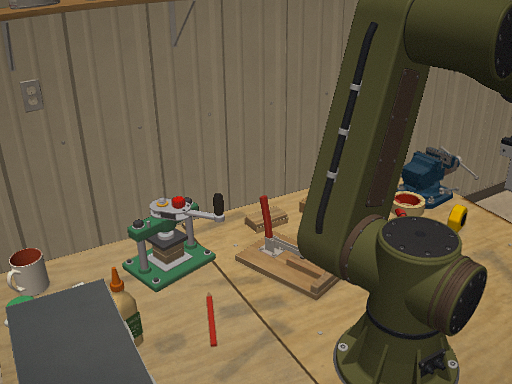

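Top view: knob at (176,180), the grip end at about (203,208), and the press nuts near (141,177) and (208,156). The sander (287,158) and offcut (338,157) are well clear.

Run:
```python
from h import *
a=cv2.imread("pics/top0.png");m=ctrl.camera_model("top")
cv2.imwrite("pics/crop0.png",cv2.resize(a[135:225,125:225],(800,720),interpolation=cv2.INTER_CUBIC)[:600])
hsv=cv2.cvtColor(a,cv2.COLOR_BGR2HSV)
k=cv2.inRange(hsv[195:220,190:215],(0,0,0),(180,255,55));c,l,s,ce=cv2.connectedComponentsWithStats(k)
for i in range(1,c):
  if s[i,4]>15: p=ce[i]+[190,195];print(s[i],p,onz(m,*p,.225))
g=cv2.inRange(hsv,(45,80,30),(90,255,255))[140:215,130:222]
pts=cv2.findNonZero(g)+np.array([[[130,140]]]);r=cv2.minAreaRect(pts.astype(np.float32))
print(r,[onz(m,*q,.02)[:2].round(3) for q in cv2.boxPoints(r)],onz(m,*r[0],.02))
```

```text
[ 9 10  8  8 56] [202.5 208.5] [0.44526076 0.17295242 0.225     ]
((174.87283325195312, 179.18093872070312), (48.11852264404297, 75.09673309326172), 71.96571350097656) [array([0.589, 0.42 ]), array([0.657, 0.203]), array([0.517, 0.157]), array([0.45 , 0.371])] [0.55285751 0.28721573 0.02      ]
```

View pics/crop0.png

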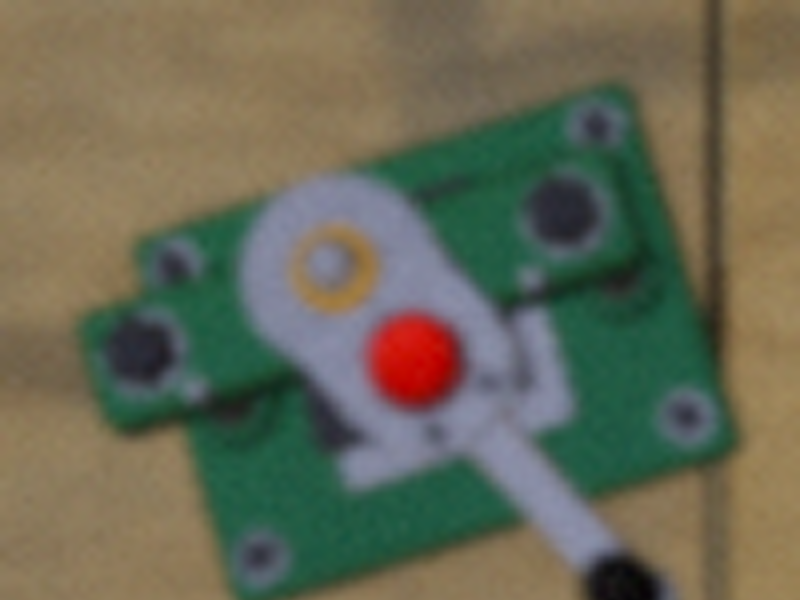

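The crop shows the nuts at (142.8,178.8) and (195.4,161.5), the screw end at (166.5,168.1), the knob at (176.9,180) and the grip at (202.5,208.5).

Run:
```python
from h import *
m=ctrl.camera_model("top")
P={n:onz(m,u,v,z)[:2] for n,u,v,z in(("n1",142.5,178.5,.165),("n2",195.2,161.3,.165),("s",166.3,167.9,.21),("k",176.6,179.8,.202),("g",202.5,208.5,.23))}
print(P,np.linalg.norm(P["n1"]-P["n2"]),np.linalg.norm(P["s"]-P["g"]),np.linalg.norm(P["s"]-P["k"]))
c=(P["n1"]+P["n2"])/2;print("c",c)
d=P["g"]-P["s"];e=P["n1"]-P["n2"]  # press y
f=np.array([-e[1],e[0]]) # -x of press = 90deg ccw of y
print("lever az",np.arctan2(d[1],d[0]),"-x az",np.arctan2(f[1],f[0]))
```

```text
{'n1': array([0.53388318, 0.34583616]), 'n2': array([0.57849201, 0.20236742]), 's': array([0.5537848 , 0.27077583]), 'k': array([0.52322887, 0.24480338]), 'g': array([0.44480983, 0.17221072])} 0.15024389350488446 0.14693748714368224 0.040102777780561524
c [0.55618759 0.27410179]
lever az -2.406310866140918 -x az -2.84013812865962
```

Call:
{"method": "jog_arm", "body": {"motion": [[0, 0, -0.02, 0, 0, -0.13, 1], [0, 0, -0.02, 0, 0, -0.13, 1], [0, 0, -0.02, 0, 0, -0.13, 1], [0, 0, -0.02, 0, 0, -0.13, 1], [0, 0, -0.02, 0, 0, -0.13, 1]], "squeeze": 40}}

```text
time_s: 0.6
ee_pos: [0.1503, -0.5289, 0.306]
eef_rot: [-3.141, -0.0, 0.932]
force: [0.1, -0.1, -0.8]
grip_width: 0.0942
grip_force: 0.0
```

Call:
{"method": "jog_arm", "body": {"motion": [[0, 0, 0, 0, 0, -0.13, 1], [0, 0, 0, 0, 0, -0.13, 1], [0, 0, 0, 0, 0, -0.13, 1], [0, 0, 0, 0, 0, -0.13, 1], [0, 0, 0, 0, 0, -0.124, 1]]}}

```text
time_s: 1.1
ee_pos: [0.1503, -0.529, 0.3051]
eef_rot: [-3.141, -0.001, 1.576]
force: [-0.1, 0.1, -0.3]
grip_width: 0.0936
grip_force: 0.0
```

Call:
{"method": "jog_arm", "body": {"motion": [[0.02, 0.02, 0, 0, 0, 0, 1], [0.035, 0.02, 0, 0, 0, 0, 1], [0.035, 0.02, 0, 0, 0, 0, 1], [0.035, 0.02, 0, 0, 0, 0, 1], [0.035, 0.02, 0, 0, 0, 0, 1]]}}

```text
time_s: 1.6
ee_pos: [0.2507, -0.3675, 0.3052]
eef_rot: [-3.141, -0.0, 1.57]
force: [0.1, -0.8, 0.8]
grip_width: 0.0942
grip_force: 0.0
```

Call:
{"method": "jog_arm", "body": {"motion": [[0.04, 0.015, 0, 0, 0, 0, 1], [0.04, 0.015, 0, 0, 0, 0, 1], [0.04, 0.015, 0, 0, 0, 0, 1], [0.04, 0.015, 0, 0, 0, 0, 1], [0.04, 0.015, 0, 0, 0, 0, 1]]}}

```text
time_s: 2.1
ee_pos: [0.3254, -0.1674, 0.3054]
eef_rot: [3.142, 0.0, 1.57]
force: [0.5, -0.5, -1.3]
grip_width: 0.0943
grip_force: 0.0
```

Call:
{"method": "jog_arm", "body": {"motion": [[0.04, 0.015, 0, 0, 0, 0, 1], [0.04, 0.015, 0, 0, 0, 0, 1], [0.04, 0.015, 0, 0, 0, 0, 1], [0.04, 0.015, 0, 0, 0, 0, 1], [0.04, 0.015, 0, 0, 0, 0, 1]]}}

```text
time_s: 2.6
ee_pos: [0.4004, 0.0328, 0.3054]
eef_rot: [3.141, 0.0, 1.571]
force: [0.9, -0.6, -0.2]
grip_width: 0.0942
grip_force: 0.0
```

Call:
{"method": "jog_arm", "body": {"motion": [[0.035, 0.011, 0, 0, 0, 0, 1], [0.035, 0.011, 0, 0, 0, 0, 1], [0.035, 0.011, 0, 0, 0, 0, 1], [0.034, 0.012, 0, 0, 0, 0, 1], [0, 0, 0, 0, 0, 0, 1]]}}

```text
time_s: 3.1
ee_pos: [0.4456, 0.1727, 0.3045]
eef_rot: [-3.14, 0.0, 1.574]
force: [-0.1, -0.3, -0.4]
grip_width: 0.0944
grip_force: 0.0
```

Run:
```python
from h import *
m=ctrl.camera_model("wrist");a=ctrl.camera("wrist");cv2.imwrite("pics/w1.png",a[:,:,::-1])
import pickle;pickle.dump(m,open("w1.pkl","wb"));print(ctrl.get_obs()["ee_pos"])
hsv=cv2.cvtColor(a,cv2.COLOR_RGB2HSV)
for n,lo,hi,z in(("red",(0,150,60),(8,255,255),.198),("blk",(0,0,0),(180,255,50),.225)):
    k=cv2.inRange(hsv,lo,hi);c,l,s,ce=cv2.connectedComponentsWithStats(k)
    for i in range(1,c):
        if s[i,4]>300: print(n,s[i],ce[i],onz(m,*ce[i],z))
```

```text
[0.44523066 0.17119691 0.30463404]
red [124  81  95  44 770] [170.29480519 102.24935065] [0.35588781 0.26115149 0.198     ]
red [321 101  34  33 746] [337.52949062 117.07908847] [0.52093129 0.24749385 0.198     ]
blk [    0     0   512   384 43849] [254.27973272 310.78364387] [0.43850552 0.04714436 0.225     ]
blk [249 176  22  28 485] [259.78350515 189.16494845] [0.44397012 0.18009049 0.225     ]
```

View pics/w1.png

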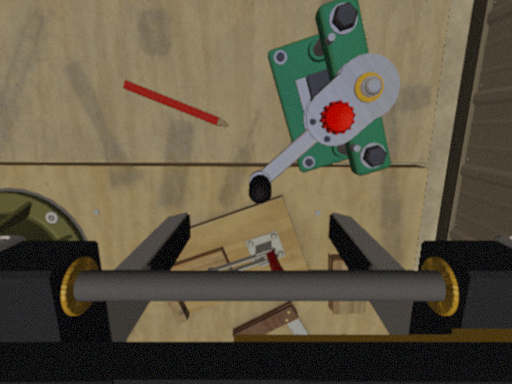

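Wrist picture: grip at (260,187), knob at (338,117), screw end at (373,86).

Run:
```python
from h import *
import pickle;m=pickle.load(open("w1.pkl","rb"))
print("cam",ray(m,256,192)[0])
for n,u,v,z in(("grip",259.8,189.2,.205),("gtop",261,182,.232),("knob",337.5,117,.200),("screw",373,86,.21),("n1",344,16,.165),("n2",374,155,.165)):print(n,onz(m,u,v,z))
```

```text
cam [0.44375487 0.2403368  0.48491592]
grip [0.44400376 0.17541771 0.205     ]
gtop [0.44506774 0.18850986 0.232     ]
knob [0.52035917 0.24751924 0.2       ]
screw [0.54866759 0.2751127  0.21      ]
n1 [0.52961014 0.34823079 0.165     ]
n2 [0.57420868 0.20657559 0.165     ]
```

Call:
{"method": "jog_arm", "body": {"motion": [[0.002, 0, 0.03, 0, 0, 0, 1], [0, 0, 0.03, 0, 0, 0, 1], [0, 0, 0.03, 0, 0, 0, 1], [0, 0, 0.022, 0, 0, 0, 1], [0, 0, 0, 0, 0, 0, 1]]}}

```text
time_s: 3.65
ee_pos: [0.444, 0.1707, 0.1912]
eef_rot: [-3.137, 0.001, 1.57]
force: [-0.7, -0.0, 0.2]
grip_width: 0.094
grip_force: 0.0
```

Call:
{"method": "jog_arm", "body": {"motion": [[0, 0, 0, 0, 0, 0, -1], [0, 0, 0, 0, 0, 0, -1], [0, 0, 0, 0, 0, 0, -1], [0, 0, 0, 0, 0, 0, -1], [0, 0, 0, 0, 0, 0, -1]]}}

```text
time_s: 4.15
ee_pos: [0.4454, 0.172, 0.1938]
eef_rot: [3.141, -0.0, 1.571]
force: [0.1, -0.4, -0.1]
grip_width: 0.0574
grip_force: 0.0
```

Call:
{"method": "jog_arm", "body": {"motion": [[0, 0, 0, 0, 0, 0, -1], [0, 0, 0, 0, 0, 0, -1], [0, 0, 0, 0, 0, 0, -1]]}}

```text
time_s: 4.45
ee_pos: [0.4453, 0.172, 0.1934]
eef_rot: [-3.142, -0.0, 1.571]
force: [-0.0, 0.5, 0.3]
grip_width: 0.0333
grip_force: 0.0
```

Call:
{"method": "jog_arm", "body": {"motion": [[0, 0, 0, 0, 0, 0, -1], [0, 0, 0, 0, 0, 0, -1], [0, 0, 0, 0, 0, 0, -1], [0, 0, 0, 0, 0, 0, -1]]}}

```text
time_s: 4.85
ee_pos: [0.4454, 0.172, 0.1935]
eef_rot: [3.141, -0.0, 1.571]
force: [1.4, 2.4, -0.6]
grip_width: 0.0223
grip_force: 40.0
```

```bash
cat > plan.py <<'E'
# theta steps -> tool rows (yaw pi/2: tool x=world y, tool y=world x)
import numpy as np,sys
c=np.array([float(sys.argv[1]),float(sys.argv[2])]);a0,a1,n=map(float,sys.argv[3:6])
A=np.linspace(a0,a1,int(n)+1)-2.84;P=c+.15*np.c_[np.cos(A),np.sin(A)]
print(np.c_[np.diff(P[:,1]),np.diff(P[:,0])].round(3).tolist(),P[0].round(4),P[-1].round(4))
E
python3 plan.py .5545 .2745 0.45 -0.9 15;python3 plan.py .5545 .2745 -0.9 0.95 20
```

```text
[[0.01, -0.009], [0.011, -0.008], [0.012, -0.007], [0.012, -0.006], [0.013, -0.005], [0.013, -0.003], [0.013, -0.002], [0.013, -0.001], [0.013, 0.0], [0.013, 0.001], [0.013, 0.003], [0.013, 0.004], [0.013, 0.005], [0.012, 0.006], [0.011, 0.007]] [0.4449 0.1721] [0.4306 0.359 ]
[[-0.012, -0.007], [-0.012, -0.006], [-0.013, -0.005], [-0.013, -0.004], [-0.014, -0.003], [-0.014, -0.001], [-0.014, 0.0], [-0.014, 0.001], [-0.014, 0.003], [-0.013, 0.004], [-0.013, 0.005], [-0.012, 0.006], [-0.012, 0.007], [-0.011, 0.008], [-0.01, 0.009], [-0.009, 0.01], [-0.008, 0.011], [-0.007, 0.012], [-0.006, 0.012], [-0.005, 0.013]] [0.4306 0.359 ] [0.5074 0.1321]
```

Call:
{"method": "jog_arm", "body": {"motion": [[0.01, -0.009, 0, 0, 0, 0, -1], [0.011, -0.008, 0, 0, 0, 0, -1], [0.012, -0.007, 0, 0, 0, 0, -1]]}}

```text
time_s: 5.15
ee_pos: [0.421, 0.2053, 0.1934]
eef_rot: [3.141, 0.0, 1.57]
force: [9.1, 0.9, -5.3]
grip_width: 0.0222
grip_force: 40.0
```

Call:
{"method": "jog_arm", "body": {"motion": [[0.012, -0.006, 0, 0, 0, 0, -1], [0.013, -0.005, 0, 0, 0, 0, -1], [0.013, -0.003, 0, 0, 0, 0, -1]]}}

```text
time_s: 5.45
ee_pos: [0.4082, 0.2435, 0.1935]
eef_rot: [3.138, 0.0, 1.571]
force: [20.3, -2.2, -10.5]
grip_width: 0.0209
grip_force: 39.1
```

Call:
{"method": "jog_arm", "body": {"motion": [[0.013, -0.002, 0, 0, 0, 0, -1], [0.013, -0.001, 0, 0, 0, 0, -1], [0.013, 0, 0, 0, 0, 0, -1]]}}

```text
time_s: 5.75
ee_pos: [0.4074, 0.2819, 0.1935]
eef_rot: [3.133, 0.001, 1.57]
force: [44.0, -9.7, -17.0]
grip_width: 0.0187
grip_force: 36.5
```

Radial force builds up, so my circle is off; open and remeasure.

Call:
{"method": "jog_arm", "body": {"motion": [[0, 0, 0, 0, 0, 0, 1], [0, 0, 0, 0, 0, 0, 1], [0, 0, 0, 0, 0, 0, 1], [0, 0, -0.04, 0, 0, 0, 1], [0, 0, -0.04, 0, 0, 0, 1]]}}

```text
time_s: 6.25
ee_pos: [0.4034, 0.2819, 0.2741]
eef_rot: [-3.139, 0.001, 1.571]
force: [0.3, -0.1, -0.1]
grip_width: 0.0548
grip_force: 0.0
```

Call:
{"method": "jog_arm", "body": {"motion": [[0, 0, 0, 0, 0, 0, 1], [0, 0, 0, 0, 0, 0, 1]]}}

```text
time_s: 6.45
ee_pos: [0.404, 0.2822, 0.2738]
eef_rot: [3.141, -0.001, 1.571]
force: [0.1, 0.1, -0.7]
grip_width: 0.071
grip_force: 0.0
```

Run:
```python
from h import *
m=ctrl.camera_model("wrist");a=ctrl.camera("wrist");cv2.imwrite("pics/w2.png",a[:,:,::-1])
import pickle;pickle.dump(m,open("w2.pkl","wb"));o=ctrl.get_obs();print(o["ee_pos"],o["force"])
print("cam",ray(m,256,192)[0])
t=ctrl.camera("top");cv2.imwrite("pics/t2.png",cv2.resize(t[135:225,125:225],(800,720),interpolation=cv2.INTER_CUBIC)[:,:,::-1][:600])
```

```text
[0.40377508 0.2819734  0.27278672] [ 0.59366911 -0.0221536  -0.68623411]
cam [0.40193463 0.34964457 0.4542315 ]
```

View pics/w2.png

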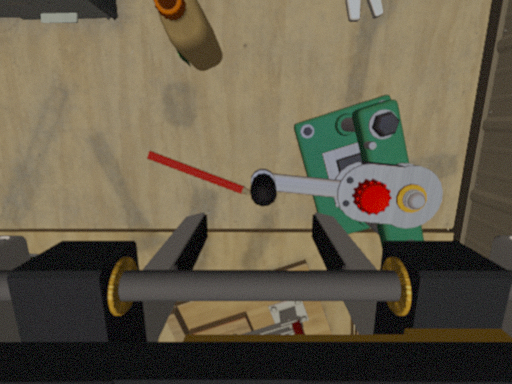

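Grip top is at about (264,190), knob at (373,197), screw end at (417,201), and the +y nut at (385,124).

Run:
```python
from h import *
import pickle;m=pickle.load(open("w2.pkl","rb"))
for n,u,v,z in(("gtop",264,190.5,.232),("gmid",263,187.5,.205),("knob",373,196,.200),("screw",417,201,.21),("n1",385,124,.165)):print(n,onz(m,u,v,z))
m=ctrl.camera_model("top");a=ctrl.camera("top")
hsv=cv2.cvtColor(a,cv2.COLOR_RGB2HSV)
for n,lo,hi,z in(("red",(0,150,60),(8,255,255),.198),("blk",(0,0,0),(180,255,55),.225)):
    k=cv2.inRange(hsv,lo,hi)[130:230,120:225];c,l,s,ce=cv2.connectedComponentsWithStats(k)
    for i in range(1,c):
        p=ce[i]+[120,130]
        if s[i,4]>30: print(n,s[i],p,onz(m,*p,z))
```

```text
gtop [0.40594873 0.29718337 0.232     ]
gmid [0.40551125 0.2936283  0.205     ]
knob [0.50892365 0.28429681 0.2       ]
screw [0.54497554 0.28218369 0.21      ]
n1 [0.52867469 0.35010677 0.165     ]
red [37 50 12  9 79] [162.69620253 183.93670886] [0.51346201 0.28235571 0.198     ]
blk [58 43 11 13 55] [181.47272727 177.76363636] [0.52480401 0.22756068 0.225     ]
blk [  5  46  39  54 799] [146.91614518 197.58573217] [0.47493733 0.31649538 0.225     ]
blk [  3  89  24  11 140] [136.34285714 225.58571429] [0.40358698 0.34263342 0.225     ]
```

View pics/t2.png

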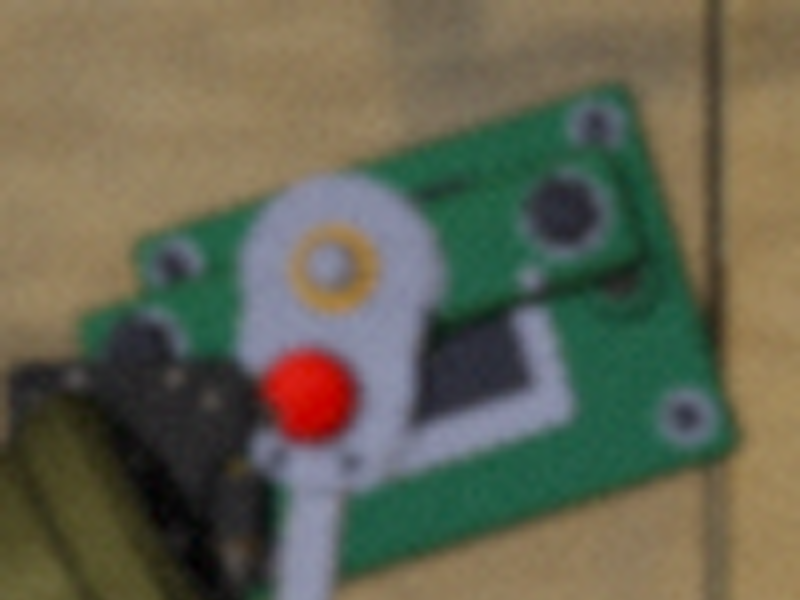

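Crop: cheek-disc centre at about (342,275), bar crossing the bottom edge at (305,590), knob at (310,397).

Run:
```python
from h import *
import pickle
m=ctrl.camera_model("top")
print("cam",ray(m,256,192)[0])
f=lambda x,y,z:onz(m,(x+.5)/8-.5+125,(y+.5)/8-.5+135,z)[:2].round(4)
print("disc",f(342,275,.179),"collar",f(336,268,.185),"bar",f(305,590,.173),"knob",f(310,397,.202),"screw",f(332,265,.21))
print("edges",f(240,275,.179),f(445,275,.179),f(342,173,.179))
m=pickle.load(open("w2.pkl","rb"))
print("w2 disc",onz(m,409,193.5,.179),"collar",onz(m,412,199,.185),"bar",onz(m,310,185,.173),onz(m,280,183,.173))
m=pickle.load(open("w1.pkl","rb"))
print("w1 disc",onz(m,367,86.5,.179),"collar",onz(m,369,88,.185))
```

```text
cam [ 0.33666494 -0.00566316  1.42910629]
disc [0.5564 0.275 ] collar [0.5578 0.2757] bar [0.4517 0.2872] knob [0.5122 0.2798] screw [0.5544 0.2714]
edges [0.5571 0.3096] [0.5558 0.2402] [0.5911 0.2756]
w2 disc [0.55400146 0.28150964 0.179     ] collar [0.55437127 0.27734607 0.185     ] bar [0.4543531  0.28906251 0.173     ] [0.42342994 0.2911724  0.173     ]
w1 disc [0.55436099 0.27853825 0.179     ] collar [0.554348   0.27635875 0.185     ]
```

Call:
{"method": "jog_arm", "body": {"motion": [[0.011, 0.003, 0, 0, 0, 0.14, 1], [0, 0, 0, 0, 0, 0.14, 1], [0, 0, 0, 0, 0, 0.14, 1], [0, 0, 0, 0, 0, 0.14, 1], [0, 0, 0, 0, 0, 0.14, 1]]}}

```text
time_s: 7.1
ee_pos: [0.4069, 0.2929, 0.2723]
eef_rot: [-3.141, 0.002, 0.865]
force: [-0.5, 0.5, 0.5]
grip_width: 0.094
grip_force: 0.0
```

Call:
{"method": "jog_arm", "body": {"motion": [[0, 0, 0, 0, 0, 0.14, 1], [0, 0, 0, 0, 0, 0.14, 1], [0, 0, 0, 0, 0, 0.14, 1], [0, 0, 0, 0, 0, 0.14, 1], [0, 0, 0, 0, 0, 0.14, 1]]}}

```text
time_s: 7.6
ee_pos: [0.407, 0.2928, 0.2724]
eef_rot: [3.141, 0.002, 0.165]
force: [0.3, -0.3, -0.9]
grip_width: 0.0936
grip_force: 0.0
```

Call:
{"method": "jog_arm", "body": {"motion": [[0, 0, 0, 0, 0, 0.14, 0.3], [0, 0, 0, 0, 0, 0.14, 0.3], [0, 0, 0, 0, 0, 0, 0.3]]}}

```text
time_s: 7.9
ee_pos: [0.407, 0.2928, 0.2725]
eef_rot: [3.141, 0.001, -0.112]
force: [-0.8, -0.1, 0.7]
grip_width: 0.0731
grip_force: 0.0
```

Run:
```python
from h import *
m=ctrl.camera_model("wrist");a=ctrl.camera("wrist");cv2.imwrite("pics/w3.png",a[:,:,::-1])
import pickle;pickle.dump(m,open("w3.pkl","wb"));o=ctrl.get_obs();print(o["ee_pos"],o["eef_rot"],o["qpos"],o["grip_width"])
```

```text
[0.40705694 0.29285098 0.27264524] [ 3.14073047e+00  1.22917108e-03 -1.06217252e-01] [5.50561609e-01 1.46397296e-01 1.55215577e+00 6.82214279e-05
 1.44453947e+00 2.22756602e+00] 0.06971086219985985
```

View pics/w3.png

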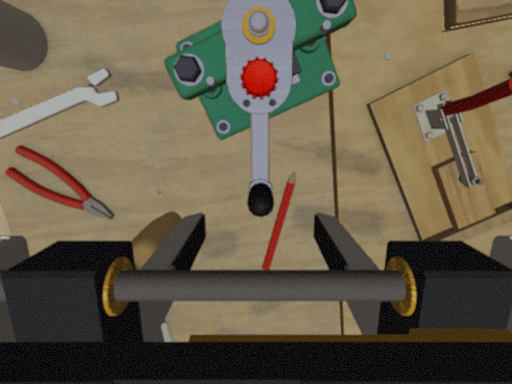

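Lever lies straight along the image column 260, centred between the fingers (grip top at (261,202)).

Run:
```python
from h import *
import pickle;m=pickle.load(open("w3.pkl","rb"))
for n,u,v,z in(("gtop",261,203,.232),("gmid",260.5,198,.205),("screwcollar",259,26,.185)):print(n,onz(m,u,v,z))
```

```text
gtop [0.40870481 0.29180293 0.232     ]
gmid [0.40580845 0.29237888 0.205     ]
screwcollar [0.55328755 0.27713675 0.185     ]
```

Call:
{"method": "jog_arm", "body": {"motion": [[0, 0, 0.03, 0, 0, 0, 0.2], [0, 0, 0.03, 0, 0, 0, 0], [0, 0, 0.02, 0, 0, 0, -0.4], [0, 0, 0, 0, 0, 0, -0.4], [0, 0, 0, 0, 0, 0, -0.4]]}}

```text
time_s: 8.45
ee_pos: [0.4074, 0.293, 0.194]
eef_rot: [3.142, 0.0, -0.107]
force: [-0.4, -0.4, 1.4]
grip_width: 0.0299
grip_force: 0.0
```

Call:
{"method": "jog_arm", "body": {"motion": [[0, 0, 0, 0, 0, 0, -0.4], [0, 0, 0, 0, 0, 0, -0.4], [0, 0, 0, 0, 0, 0, -0.4]]}}

```text
time_s: 8.75
ee_pos: [0.4075, 0.2931, 0.1942]
eef_rot: [-3.141, -0.001, -0.109]
force: [2.4, -0.7, 0.4]
grip_width: 0.0278
grip_force: 0.0
```

Call:
{"method": "jog_arm", "body": {"motion": [[0.0007, 0.015, 0, 0, 0, -0.1, -0.4], [0.0007, 0.015, 0, 0, 0, -0.1, -0.4], [0.0007, 0.015, 0, 0, 0, -0.1, -0.4]]}}

```text
time_s: 9.05
ee_pos: [0.4089, 0.2478, 0.1938]
eef_rot: [-3.141, -0.001, 0.196]
force: [0.2, 1.1, 0.1]
grip_width: 0.0282
grip_force: 0.5
```

Call:
{"method": "jog_arm", "body": {"motion": [[0.0007, 0.015, 0, 0, 0, -0.1, -0.4], [0.0007, 0.015, 0, 0, 0, -0.1, -0.4]]}}

```text
time_s: 9.25
ee_pos: [0.4175, 0.2189, 0.1939]
eef_rot: [-3.141, -0.001, 0.395]
force: [0.7, 0.0, 0.0]
grip_width: 0.0284
grip_force: 0.4
```

Call:
{"method": "jog_arm", "body": {"motion": [[0.0007, 0.015, 0, 0, 0, -0.1, -0.4], [0.0007, 0.015, 0, 0, 0, -0.1, -0.4]]}}

```text
time_s: 9.45
ee_pos: [0.4317, 0.1923, 0.1939]
eef_rot: [-3.142, -0.001, 0.595]
force: [-0.6, 1.8, 0.2]
grip_width: 0.028
grip_force: 0.7
```

Call:
{"method": "jog_arm", "body": {"motion": [[0.0007, 0.015, 0, 0, 0, -0.1, -0.4], [0.0007, 0.015, 0, 0, 0, -0.1, -0.4]]}}

```text
time_s: 9.65
ee_pos: [0.4508, 0.1692, 0.1939]
eef_rot: [3.142, -0.001, 0.795]
force: [-0.1, 1.8, 0.1]
grip_width: 0.0282
grip_force: 0.4
```

Anticlockwise is loose over 0.9 rad. Carry on a little, then swing clockwise.

Call:
{"method": "jog_arm", "body": {"motion": [[0.0007, 0.015, 0, 0, 0, -0.1, -0.4], [0.0007, 0.015, 0, 0, 0, -0.1, -0.4], [0.0007, 0.015, 0, 0, 0, -0.1, -0.4], [0.0007, 0.015, 0, 0, 0, -0.1, -0.4]]}}

```text
time_s: 10.05
ee_pos: [0.5008, 0.1364, 0.1938]
eef_rot: [3.142, -0.0, 1.195]
force: [-1.1, 1.2, 0.1]
grip_width: 0.0281
grip_force: 0.5
```

Call:
{"method": "jog_arm", "body": {"motion": [[0.0007, -0.015, 0, 0, 0, 0.1, -0.4], [0.0007, -0.015, 0, 0, 0, 0.1, -0.4], [0.0007, -0.015, 0, 0, 0, 0.1, -0.4], [0.0007, -0.015, 0, 0, 0, 0.1, -0.4], [0.0007, -0.015, 0, 0, 0, 0.1, -0.4]]}}

```text
time_s: 10.55
ee_pos: [0.44, 0.1802, 0.1937]
eef_rot: [3.14, -0.0, 0.687]
force: [4.4, -1.4, -2.6]
grip_width: 0.028
grip_force: 2.3
```

Call:
{"method": "jog_arm", "body": {"motion": [[0.0007, -0.015, 0, 0, 0, 0.1, -0.4], [0.0007, -0.015, 0, 0, 0, 0.1, -0.4]]}}

```text
time_s: 10.75
ee_pos: [0.4232, 0.205, 0.1937]
eef_rot: [3.14, -0.0, 0.487]
force: [5.2, -2.4, -2.1]
grip_width: 0.028
grip_force: 2.3
```

Call:
{"method": "jog_arm", "body": {"motion": [[0.0007, -0.015, 0, 0, 0, 0.1, -0.4], [0.0007, -0.015, 0, 0, 0, 0.1, -0.4]]}}

```text
time_s: 10.95
ee_pos: [0.4116, 0.2328, 0.1938]
eef_rot: [3.14, 0.0, 0.287]
force: [4.0, -3.5, -1.7]
grip_width: 0.0282
grip_force: 2.4
```

Call:
{"method": "jog_arm", "body": {"motion": [[0.0007, -0.015, 0, 0, 0, 0.1, -0.4], [0.0007, -0.015, 0, 0, 0, 0.1, -0.4]]}}

```text
time_s: 11.15
ee_pos: [0.4058, 0.2623, 0.1937]
eef_rot: [3.14, 0.0, 0.087]
force: [2.7, -4.4, -0.2]
grip_width: 0.0282
grip_force: 2.4
```

Clockwise bites (about 4.6 N tangential). Ratchet is set right; keep stroking.

Call:
{"method": "jog_arm", "body": {"motion": [[0.0007, -0.015, 0, 0, 0, 0.1, -0.4], [0.0007, -0.015, 0, 0, 0, 0.1, -0.4], [0.0007, -0.015, 0, 0, 0, 0.1, -0.4], [0.0007, -0.015, 0, 0, 0, 0.09, -0.4]]}}

```text
time_s: 11.55
ee_pos: [0.4117, 0.3213, 0.1936]
eef_rot: [3.139, 0.001, -0.303]
force: [-3.7, -12.1, 4.7]
grip_width: 0.0282
grip_force: 6.5
```

Call:
{"method": "jog_arm", "body": {"motion": [[0.0008, -0.015, 0, 0, 0, 0, -0.4], [0.0022, -0.015, 0, 0, 0, 0, -0.4]]}}

```text
time_s: 11.75
ee_pos: [0.4224, 0.3485, 0.1932]
eef_rot: [3.136, 0.004, -0.299]
force: [-16.7, -16.5, 5.6]
grip_width: 0.0285
grip_force: 9.8
```

```bash
cat > f.py <<'E'
from h import *
o=ctrl.get_obs();p=o["ee_pos"][:2]-[.556,.2765];r=np.hypot(*p);t=np.array([p[1],-p[0]])/r
print("theta",(np.arctan2(p[1],p[0])+2.84+np.pi)%(2*np.pi)-np.pi,"r",r,"pull",-(o["force"][:2]@t),"rad",o["force"][:2]@p/r,"q6",o["qpos"][5],"t",o["time_s"])
E
python3 f.py
```

```text
theta -0.7960954803283364 r 0.1518033122453845 pull 22.45615685503517 rad 6.823757280693572 q6 2.4932985788853426 t 11.75
```

Pull rose to 22 N: bearing hard on the blocks. Ease back, then re-stroke once to check.

Call:
{"method": "jog_arm", "body": {"motion": [[-0.0022, 0.015, 0, 0, 0, 0, -0.4], [-0.0008, 0.015, 0, 0, 0, 0, -0.4]]}}

```text
time_s: 11.95
ee_pos: [0.4125, 0.3206, 0.1932]
eef_rot: [3.139, -0.001, -0.298]
force: [2.3, -6.4, -0.3]
grip_width: 0.0282
grip_force: 2.5
```

Call:
{"method": "jog_arm", "body": {"motion": [[0.0007, 0.015, 0, 0, 0, -0.1, -0.4], [0.0007, 0.015, 0, 0, 0, -0.1, -0.4], [0.0007, 0.015, 0, 0, 0, -0.1, -0.4]]}}

```text
time_s: 12.25
ee_pos: [0.4054, 0.2769, 0.1938]
eef_rot: [-3.141, -0.001, 0.005]
force: [1.3, 1.1, 0.5]
grip_width: 0.0282
grip_force: 0.5
```

Call:
{"method": "jog_arm", "body": {"motion": [[0.0007, 0.015, 0, 0, 0, -0.1, -0.4], [0.0007, 0.015, 0, 0, 0, -0.1, -0.4], [0.0007, 0.015, 0, 0, 0, -0.1, -0.4], [0.0007, 0.015, 0, 0, 0, -0.1, -0.4]]}}

```text
time_s: 12.65
ee_pos: [0.4173, 0.2183, 0.1939]
eef_rot: [-3.141, -0.001, 0.405]
force: [-0.3, 1.6, -0.1]
grip_width: 0.0284
grip_force: 0.4
```

Call:
{"method": "jog_arm", "body": {"motion": [[0.0007, 0.015, 0, 0, 0, -0.1, -0.4], [0.0007, 0.015, 0, 0, 0, -0.1, -0.4], [0.0007, 0.015, 0, 0, 0, -0.1, -0.4], [0.0007, 0.015, 0, 0, 0, -0.1, -0.4]]}}

```text
time_s: 13.05
ee_pos: [0.4511, 0.169, 0.1938]
eef_rot: [-3.142, -0.0, 0.805]
force: [-0.5, 0.8, -0.2]
grip_width: 0.0283
grip_force: 0.4
```

```bash
python3 f.py
```

```text
theta 0.4961057582849713 r 0.15025345226442927 pull -0.9360129905004138 rad -0.1863483426772591 q6 1.0476947336790678 t 13.05
```

Now a check stroke clockwise, a couple of rows at a time.

Call:
{"method": "jog_arm", "body": {"motion": [[0.0007, -0.015, 0, 0, 0, 0.1, -0.4], [0.0007, -0.015, 0, 0, 0, 0.1, -0.4], [0.0007, -0.015, 0, 0, 0, 0.1, -0.4]]}}

```text
time_s: 13.35
ee_pos: [0.4233, 0.2052, 0.1938]
eef_rot: [3.141, -0.0, 0.496]
force: [1.2, 0.1, -0.9]
grip_width: 0.0283
grip_force: 0.4
```

Call:
{"method": "jog_arm", "body": {"motion": [[0.0007, -0.015, 0, 0, 0, 0.1, -0.4]]}}

```text
time_s: 13.45
ee_pos: [0.4168, 0.2187, 0.1938]
eef_rot: [3.141, -0.001, 0.397]
force: [5.8, -3.3, -2.9]
grip_width: 0.0282
grip_force: 2.8
```

Call:
{"method": "jog_arm", "body": {"motion": [[0.0007, -0.015, 0, 0, 0, 0.1, -0.4]]}}

```text
time_s: 13.55
ee_pos: [0.4118, 0.2324, 0.1938]
eef_rot: [3.14, -0.001, 0.297]
force: [7.6, -7.5, -3.0]
grip_width: 0.0283
grip_force: 4.7
```

Call:
{"method": "jog_arm", "body": {"motion": [[0.0007, -0.015, 0, 0, 0, 0.1, -0.4]]}}

```text
time_s: 13.65
ee_pos: [0.4083, 0.2465, 0.1938]
eef_rot: [3.139, -0.001, 0.197]
force: [8.9, -12.5, -1.9]
grip_width: 0.0285
grip_force: 6.5
```

Pull climbs at once to 14 N and stiffens. One more row, then ease off and let go.

Call:
{"method": "jog_arm", "body": {"motion": [[0.0007, -0.015, 0, 0, 0, 0.1, -0.4], [0, 0, 0, 0, 0, 0, -0.4]]}}

```text
time_s: 13.85
ee_pos: [0.406, 0.2616, 0.1937]
eef_rot: [3.139, -0.001, 0.098]
force: [3.5, -13.7, 3.0]
grip_width: 0.0287
grip_force: 6.7
```

Call:
{"method": "jog_arm", "body": {"motion": [[0.0007, 0.015, 0, 0, 0, -0.1, -0.4], [0.0007, 0.015, 0, 0, 0, -0.1, -0.4], [0.0003, 0.007, 0, 0, 0, -0.05, -0.4]]}}

```text
time_s: 14.15
ee_pos: [0.4142, 0.2249, 0.1938]
eef_rot: [3.141, -0.0, 0.354]
force: [-0.7, -2.2, 0.8]
grip_width: 0.0282
grip_force: 0.9
```

Call:
{"method": "jog_arm", "body": {"motion": [[0.0003, 0.007, 0, 0, 0, -0.05, -0.4], [0, 0, 0, 0, 0, 0, -0.4], [0, 0, 0, 0, 0, 0, -0.4]]}}

```text
time_s: 14.45
ee_pos: [0.4166, 0.2194, 0.1938]
eef_rot: [3.141, -0.0, 0.399]
force: [-1.0, -3.7, 1.7]
grip_width: 0.0284
grip_force: 1.5
```

Call:
{"method": "jog_arm", "body": {"motion": [[0.0003, 0.007, 0, 0, 0, -0.05, -0.4], [0.0003, 0.007, 0, 0, 0, -0.05, -0.4], [0, 0, 0, 0, 0, 0, -0.4]]}}

```text
time_s: 14.75
ee_pos: [0.423, 0.2072, 0.1935]
eef_rot: [-3.141, -0.0, 0.5]
force: [-0.3, 0.4, 0.2]
grip_width: 0.0281
grip_force: 0.0
```

Call:
{"method": "jog_arm", "body": {"motion": [[0, 0, 0, 0, 0, 0, 0.2], [0, 0, 0, 0, 0, 0, 0.2], [0, 0, 0, 0, 0, 0, 0.2], [0, 0, 0, 0, 0, 0, 0.2], [0, 0, -0.02, 0, 0, 0, 0.2]]}}

```text
time_s: 15.25
ee_pos: [0.422, 0.2068, 0.2118]
eef_rot: [-3.141, 0.004, 0.501]
force: [0.2, -0.5, 0.5]
grip_width: 0.0562
grip_force: 0.0
```

Call:
{"method": "jog_arm", "body": {"motion": [[0, 0, -0.03, 0, 0, 0, 0.2], [0, 0, -0.03, 0, 0, 0, 0.2], [0, 0, -0.03, 0, 0, 0, 0.2], [0, 0, 0, 0, 0, 0, 0.2], [0, 0, 0, 0, 0, 0, 0.2]]}}

```text
time_s: 15.75
ee_pos: [0.4229, 0.2071, 0.3033]
eef_rot: [3.142, -0.0, 0.501]
force: [0.9, -0.1, -0.2]
grip_width: 0.0564
grip_force: 0.0
```

Run:
```python
from h import *
a=ctrl.camera("scene")
cv2.imwrite("pics/s9.png",cv2.resize(a[180:300,100:250],(750,600),interpolation=cv2.INTER_CUBIC)[:,:,::-1])
```

```text
(no output)
```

View pics/s9.png

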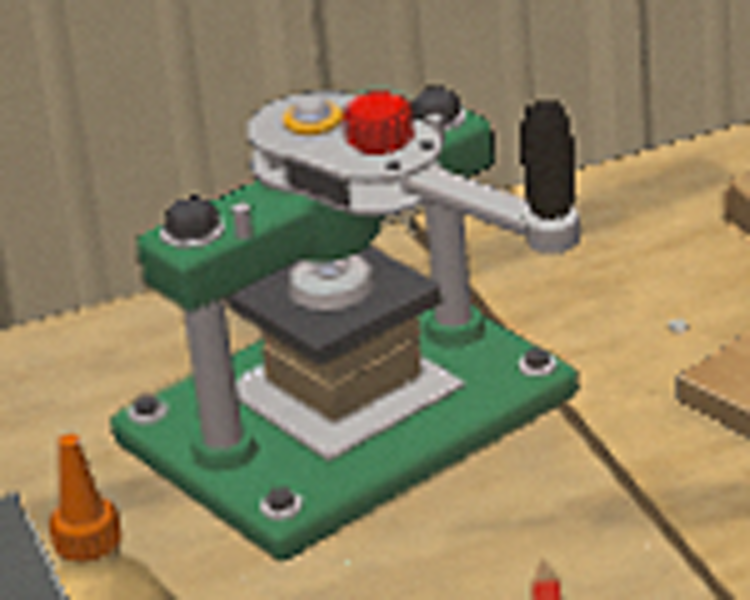

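The picture shows the platen resting flat on the aligned blocks (crop around (340,340)), with the lever free at (548,165).

```bash
python3 -c "
from station import ctrl
print(ctrl.hand_in())"
```

```text
the job is handed in; nothing more can be done
None
```

The blocks are clamped: the ratchet was already set the right way, the lever's pull rose from about 4.6 N in the air to 22 N and to 14 N on a check stroke, then I let it go and handed the job in; the clamping force left after spring-back wasn't measured and no verdict came back.

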